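Seat the parking pass and hold the spring clip open around its edge

ROBOT

A 6-joint arm with a two-finger parallel gripper is mounted at the origin on the work surface. World frame = base frame: x ahead of the robot, y to its left, z up, the work surface at z = 0. Lengths are in m, angles in degrees, forces in N, time in s.
With the tool pointing down it reaches from about 0.4 to 0.825 m from the base axis. Payload 7 kg.
Tool frame: the origin (TCP) lies midway between the tips of the shut fingers; the grasp point (between the pads) lies 19 mm behind it; z points along the fingers, y is the line along which they close (so a half turn about z gives the same grasp; the last joint's range is limited). The gripper opens to 88 mm and grips with 3 to 60 N. Pads are 19 mm wide; open, the fingers measure 130 mm over their backs; the gripper's body (78 mm by 193 mm) begins 47 mm behind the grasp point.
Start: joints at [-52.42, 20.546, 0.682, 0, -70.136, -16.507], TCP at [0.243, -0.63, 0.227] pointing down, gripper open.
Joint ranges: [-176.03, 176.03], [-82.01, 121.73], [-58.28, 71.71], [-173.87, 95.51], [-174.79, -0.11], [-173.66, 173.66]. Speed limits (degrees/s): [136.94, 136.94, 172.46, 180, 180, 180].

INTERFACE

Orientations are given as [roll, pitch, yaw] about the fixed x, y, z axes, in that order (R = Rz(yaw) Ry(pitch) Rx(roll)).
In Python, from plant import ctrl gives the robot as it stands.
- The arm moves only by the tool arm_command, never from a script. Its argument "steps" is a list of rows, each an object with "translation": the shift along the tool's x, y, z in mm, a list of three; "rotation": the turn, a rotation vector about the tool's x, y, z in units of 5 degrees (1.0 is 5 degrees), a list of three; "claw": the finger opening in mm, from 0 to 87.6. In form: [{"translation": [x, y, z], "rotation": [rx, ry, rz], "claw": claw}, ...]. A call has 1 to 5 rows; each row is the pose to reach, as a shift and turn from the pose commanded when the call began, along the tool's axes at that moment; what a row does not reach only later rows make up. A row lasts 1/10 s, in which the tool goes at most 50 mm and 8.59 degrees, less where a joint would pass 70% of its speed; a pose out of reach is approached as far as the arm can. A call with a gripper value outside its range is refused whole. The fingers move at their own pace and stop on an object; the grip force is fixed at half the most. Time passes only in rows, so rows that repeat a pose let the fingers close. It gives the time, the measured TCP pose, the force, the opening and the grip force at its end, in the units of the state.
- ctrl.get_obs(): the state, without advancing time (a new reading comes with each control period).
- ctrl.snapshot(name): name is "side" or "top" or "wrist"; returns (picture, depth): 384x512x3 uint8, red, green, blue; 384x512 float32, m along the optical axis (not along the pixel's ray), 0 where there is no reading.
- ctrl.calibration(name): a dict with "vertical_fov" (degrees; the focal length in pixels is half the picture's height over the tangent of half this angle, whatever the lens; pixels are square), "cx", "cy" (the principal point, pixels), "k1" (the pictures are not rectified: a ray, as slopes to the right and down, at radius r is drawn at 1 + k1 r^2 times it, then the intrinsics apply), "rvec" (rotation vector, rad) and "tvec" (3), from world to camera coordinates, as OpenCV has them; the wrist camera has in their place "hand_eye" (4x4, takes a point from camera to tool coordinates, whose origin is the TCP and whose axes are the flange's). Camera axes: x right, y down, z forward; pixel columns grow to the right and rows downward; lengths in m; the calibration is good to about 2 mm. A picture is of the moment at which its call begins: read the wrist's pose just before it. calibration takes no time and is no camera call.
- ctrl.close_job(): hands the job in; it is judged then, once.
The state is a dict: "clock": time; "joint_pos": joint angles; "qvel": joint speeds; "tau": joint torques, N m; "tool_pos": TCP position; "orientation": TCP orientation; "force": force on the tool from outside, world axes, zero at the start; "moment": the same for the moment, N m; "opening": finger opening in m; "gripper_force": force on a finger pad.
Only numpy, scipy, OpenCV 4.12 (cv2) and the standard library are available. Lean on these libraries where they do the work, as an engineer would, in place of code of your own. Each camera call takes 0.05 s, during which the arm holds its last target. There are 200 camera calls.

TASK

Take the blue parking pass plate out of the wooden stand and slide it edgewise, fully home and upright, into the slot of the white organiser, and let go of it. Then pick up the red spring clip by its tails, squeeze it wide open in the air, and bring its gaping jaws from the side around the plate's left upright edge (left as seen from the robot), well inside the jaws and without pressing on the plate or resting on the organiser, so that I can tuck a parking slip in. Finish while holding the clip open there, do not let it close or let it go, and leave the dish, the bell and the bead bangle where they are.

Things in the scene. Friction and masses are not known exactly. Their poses are not given: they have to be found in the camera images.
- pass: Blue rigid parking pass plate with a white band, 5 (x, thickness) x 100 (y, width) x 90 (z, height) mm, standing upright, with an orange grip tab 12 (x) x 36 (y) x 24 (z) mm centred on its top edge (tab from 88 to 112 mm above the underside). About 70 g. Origin: centre of its lower edge; z up. At the start it stands loose in the wooden stand. It is the same after a half turn about z.
- stand: Wooden block, 55 (x) x 130 (y) x 32 (z) mm, fixed, with a slot along y (7.5 x 106 mm, 22 mm deep) in which the pass stands at the start; the slot floor is 10 mm above the console. Origin: centre of its underside.
- organiser: White plastic organiser, fixed, 45 mm high. Front block 50 (x) x 130 (y) mm has a slot along y, 8 x 106 mm, 35 mm deep, 5 mm chamfer at its mouth. Behind it (+x, to x = 117 mm) lies an open compartment of the same width and height; its grey lid is swung out to +x of that at 50 mm height. Origin: underside centre of the slotted block; x away from the robot, y along the slot to the left.
- organiser_slot (a point): Centre of the slot's floor, 10 mm above the console: where the origin of the seated pass belongs. Axes as the organiser's.
- organiser_edge (a point): Fixed point of the organiser frame, 50 mm to +y of the slot's centre and 72.5 mm above the console: the middle of the exposed part (45 to 100 mm above the console) of the left upright edge of the seated pass. Axes as the organiser's.
- clip: One half, with the 15 mm hinge pin, of a red spring clip lying on its side, 24 mm high (z), loose, 50 g in all. Origin: underside of the pin; z up along the hinge axis. When closed, x runs along the clip's middle plane to the jaw tips, 55 mm ahead; this half's jaw is a 6 mm plate on the +y side of y = 0. Opening turns this half 0.28 rad from the middle plane, the other half as much the other way.
- clip_arm (a joint): Opening angle of the clip's other half (jaw on the -y side) about the hinge: 0 closed, 0.56 rad fully open (jaw tips about 30 mm apart). Sprung shut; squeezing the tails together opens it.
- clip_grip (a point): Place to grip, 30 mm behind the hinge between the tails, 12 mm up; axes as clip. The two flat tails, 24 mm high, run from the hinge to 40 mm behind it, splayed 0.28 rad each way when closed (about 40 mm over the ends); fully open, their outer faces are parallel, 18 mm apart. Squeezed here, fully open takes about 10 N; 25 N holds it firmly.
- clip_jaw_a (a point): Tip of the inner jaw face of clip, at half height, 55 mm ahead of the hinge; axes as clip, the jaw lies on its +y side.
- clip_jaw_b (a point): Tip of the inner jaw face of the other half, at half height, 55 mm ahead of the hinge; x along that jaw to its tip, the jaw lies on its -y side. Coincides with clip_jaw_a when closed.
- dish: Black dish, 110 mm across, 22 mm high, loose; to be left alone. Origin: centre of its underside.
- bell: Blue ceramic evil-eye bell, 52 mm across, 56 mm high, loose; to be left alone. Origin: centre of its underside.
- bangle: One-piece moulded resin bead bangle, 85 mm across, 13 mm high, loose; to be left alone. Origin: centre of its underside.
There are look-alikes about, which are no part of the job. What is shaped like the clip but green or turquoise is not meant.

How it is judged:
By the outcome, as a careful person would: the job done as asked, in the order asked, and still so for the second after the job is handed in, while the arm keeps its last pose, push and grip.
It also fails if it takes over 59 s, if anything falls off the work surface, if the arm or the gripper's body presses on something with over 40 N, if the wrist force passes 120 N, or if a joint passes its speed limit or range.

## Working session

There is one attempt and no reset: what is moved stays moved. The work goes in short steps, Python scripts to look and compute and a tool call to move; the robot and the scene stay as the last step left them, time stands still between calls to the robot, and variables do not carry over. Pictures are saved under pics/ and viewed, at most 10 in all, crops included, and the job is handed in when it is done.

Besides the shell and the picture viewer there is one more tool, called after "Request:" as a command line: name --argument value ..., lists and objects as JSON in quotes. arm_command: Moves the arm, as the interface text tells. Its arguments: {"type":"object","properties":{"steps":{"type":"array"}},"required":["steps"]}

```bash
mkdir -p pics; ls; cat > h.py <<'E'
import numpy as np, cv2
from scipy.spatial.transform import Rotation as R
from plant import ctrl
def snap(n,save=None):
    o=ctrl.get_obs(); p,d=ctrl.snapshot(n)
    if save: cv2.imwrite('pics/'+save,p[:,:,::-1])
    return o,p,d
def cam(n,o):
    c=ctrl.calibration(n); f=192/np.tan(np.radians(c['vertical_fov'])/2)
    if 'hand_eye' in c:
        T=np.eye(4); T[:3,:3]=R.from_euler('xyz',o['orientation'],degrees=True).as_matrix(); T[:3,3]=o['tool_pos']
        T=T@np.array(c['hand_eye'])
    else:
        M=R.from_rotvec(np.ravel(c['rvec'])).as_matrix(); T=np.eye(4); T[:3,:3]=M.T; T[:3,3]=-M.T@np.ravel(c['tvec'])
    return f,c['cx'],c['cy'],c['k1'],T
def rays(n,o,uv):
    f,cx,cy,k1,T=cam(n,o); uv=np.atleast_2d(uv).astype(float)
    a=(uv-[cx,cy])/f; b=a.copy()
    for _ in range(20): b=a/(1+k1*(b**2).sum(1,keepdims=True))
    return T[:3,3],np.c_[b,np.ones(len(b))]@T[:3,:3].T, T
def plane(n,o,uv,z):
    c,r,_=rays(n,o,uv); return c+r*((z-c[2])/r[:,2])[:,None]
def cloud(n,o,d):
    v,u=np.mgrid[:384,:512]; c,r,_=rays(n,o,np.c_[u.ravel(),v.ravel()])
    P=(c+r*d.ravel()[:,None]).reshape(384,512,3); P[d==0]=np.nan; return P
E
python3 - <<'E'
from h import *
np.set_printoptions(precision=4,suppress=True)
print(ctrl.get_obs())
ims=[]
for n in('top','side'):
    o,p,d=snap(n,n+'0.png'); np.savez(n+'0.npz',p=p,d=d); print(n,ctrl.calibration(n),(d>0).mean()); 
    P=cloud(n,o,d); print(np.nanmedian(P[...,2]))
print(ctrl.calibration('wrist'))
E
```

```text
pics
{'clock': 0.0, 'joint_pos': array([-52.4194,  20.5899,   0.6324,  -0.0216, -70.1336, -16.5074]), 'qvel': array([-0.0096, -0.0452,  0.0477,  0.0073,  0.03  , -0.1364]), 'tau': array([  0.0004, -58.2717,  29.3063,   6.9975,   0.0071,  -0.0002]), 'tool_pos': array([ 0.2425, -0.6294,  0.2256]), 'orientation': array([ 179.9069,   -0.0064, -158.9341]), 'force': array([ 0.3305,  0.3548, -0.7401]), 'moment': array([ 0.0248,  0.0249, -0.0347]), 'gripper_force': 0.0, 'opening': 0.08762266193054352}
top {'vertical_fov': 50.525411074906465, 'cx': 254.73178504200132, 'cy': 194.52451784693412, 'k1': -0.0718903028844147, 'rvec': array([ 2.182 , -2.1532,  0.1375]), 'tvec': array([0.0567, 0.51  , 1.0857])} 0.9957529703776041
-0.0009199063764973037
side {'vertical_fov': 54.55103424184311, 'cx': 255.02500629126766, 'cy': 185.9373325923453, 'k1': 0.01609586676308742, 'rvec': array([ 2.1731, -0.6679,  0.3483]), 'tvec': array([-0.3924,  0.2717,  0.7319])} 0.9959869384765625
0.00037547619688083067
{'vertical_fov': 70.77234921905082, 'cx': 255.44781336805596, 'cy': 194.85398091450932, 'k1': -0.059722041856665735, 'hand_eye': array([[ 0.0003, -0.9617, -0.2743,  0.0736],
       [ 1.    ,  0.0002,  0.0004,  0.    ],
       [-0.0003, -0.2743,  0.9617, -0.1576],
       [ 0.    ,  0.    ,  0.    ,  1.    ]])}
```

View pics/top0.png

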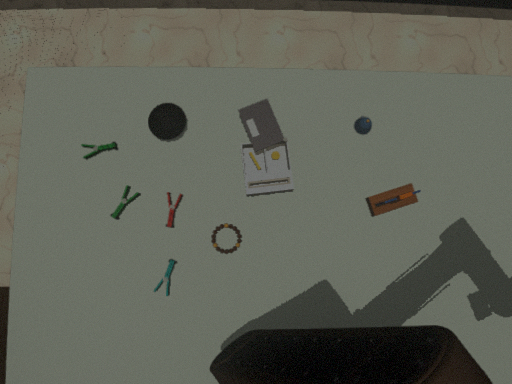

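View pics/side0.png

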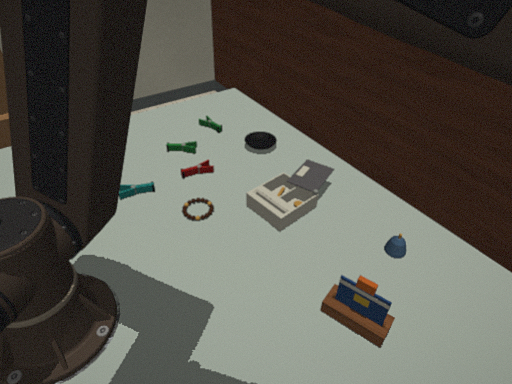

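The top view shows the stand and pass at about (393,199), the organiser at (267,178), the red clip at (172,210) with its tails up the picture (+x) and jaws toward the robot, the bangle at (226,238), the dish at (167,121) and the bell at (363,125). The side view agrees: pass at (362,300), organiser at (283,198).

```bash
cat > m.py <<'E'
from h import *
np.set_printoptions(precision=4,suppress=True)
def rect(P,m,name):
    Q=P[m]; Q=Q[np.isfinite(Q).all(1)]; 
    if len(Q)<5: print(name,'few',len(Q)); return
    (c,s,a)=cv2.minAreaRect(Q[:,:2].astype(np.float32)*1000); print(name,len(Q),'c',np.round(c,1),'size',np.round(s,1),'ang',round(a,1),'z',np.percentile(Q[:,2],[5,50,95])*1000, 'mean',Q.mean(0)*1000)
E
python3 - <<'E'
from m import *
o=ctrl.get_obs()
for n in('top','side'):
    z=np.load(n+'0.npz'); p,d=z['p'],z['d']; P=cloud(n,o,d); h=cv2.cvtColor(p,cv2.COLOR_RGB2HSV).astype(int); H,S,V=h[...,0],h[...,1],h[...,2]
    Z=P[...,2];X=P[...,0];Y=P[...,1]
    if n=='top': box=lambda a,b,c,e:(np.mgrid[:384,:512][1]>a)&(np.mgrid[:384,:512][1]<b)&(np.mgrid[:384,:512][0]>c)&(np.mgrid[:384,:512][0]<e)
    if n=='top': s,g,k=box(360,430,175,222),box(236,300,138,200),box(160,188,185,232)
    else: s,g,k=box(315,400,270,345),box(240,320,172,225),box(176,218,155,182)
    rect(P,s&(Z>.022)&(Z<.04),n+' stand'); rect(P,s&(Z>.06),n+' pass'); rect(P,s&(Z>.1),n+' tab')
    rect(P,g&(Z>.035)&(V>90),n+' org')
    rect(P,k&(H<8)|k&(H>172)&(S>100),n+' clip')
    rect(P,k&(Z>.012),n+' clipz')
E
```

```text
top stand 787 c [ 501.8 -318.4] size [ 55.5 131.3] ang 18.0 z [27.1832 31.2621 34.5771] mean [ 500.65   -315.2256   31.1524]
top pass 133 c [ 501.9 -319.1] size [ 11.6 100.7] ang 19.0 z [ 88.3212 112.7275 123.3394] mean [ 500.3444 -313.3765  108.7356]
top tab 89 c [ 502.3 -320. ] size [11.6 97.2] ang 19.4 z [100.6895 119.6653 123.7822] mean [ 500.6581 -315.0494  116.1729]
top org 928 c [587.3  33. ] size [141.7 130.2] ang 7.3 z [39.286  44.1308 47.7653] mean [553.4416  29.7142  43.9541]
top clip 155 c [466.5 297.1] size [45.  93.5] ang 79.9 z [-0.0089 22.5292 26.4662] mean [465.1619 291.1922  20.0993]
top clipz 171 c [465.2 292.3] size [36. 94.] ang 80.5 z [16.0781 22.7305 26.4672] mean [463.1653 290.4916  22.5974]
side stand 1270 c [ 500.  -320.9] size [ 57.9 128.9] ang 18.6 z [25.4452 31.323  35.9117] mean [ 491.1768 -328.3964   31.1051]
side pass 1015 c [ 500.5 -322.5] size [12.9 98.7] ang 18.1 z [ 63.0293  88.9174 121.3845] mean [ 499.3212 -324.3953   89.6408]
side tab 264 c [ 501.8 -326.5] size [12.9 89.8] ang 18.1 z [100.7337 116.5297 122.2706] mean [ 498.4778 -324.635   114.0315]
side org 1045 c [609.3  33.7] size [190.2 134.1] ang 7.6 z [37.1938 44.5714 49.9409] mean [564.9097  24.7022  43.898 ]
side clip 280 c [462.4 286.7] size [36.6 93.1] ang 84.9 z [ 2.0466 15.353  24.9055] mean [466.8996 285.5734  14.7452]
side clipz 219 c [463.4 290.7] size [38.2 96.7] ang 80.6 z [12.6621 21.5359 25.458 ] mean [466.0386 287.9374  20.3522]
```

```bash
cat >> m.py <<'E'
def plan(start,wps):
    "start/wps: x,y,z(mm),yaw deg, tool down; prints per-call tool-axis shift and rotation (5deg units)"
    for w in wps:
        s=np.array(start,float); w=np.array(w,float)
        M=R.from_euler('xyz',[180,0,s[3]],degrees=True).as_matrix(); t=M.T@(w[:3]-s[:3])
        print(np.round(t,1),'rz',round(-(w[3]-s[3])/5,2),'dist',round(np.linalg.norm(t)),'|',w); start=w
E
python3 - <<'E'
from m import *
plan([243,-630,227,-158.9],[[330,-530,240,-118.9],[430,-420,240,-80],[501.3,-319.5,240,-71.7]])
E
```

```text
[-117.2   62.   -13. ] rz -8.0 dist 133 | [ 330.  -530.   240.  -118.9]
[-144.6  -34.4   -0. ] rz -7.78 dist 149 | [ 430. -420.  240.  -80.]
[-86.6 -87.7  -0. ] rz -1.66 dist 123 | [ 501.3 -319.5  240.   -71.7]
```

Request:
arm_command --steps '[{"translation": [-117,62,-13],"rotation": [0,0,-8],"claw": 87},{"translation": [-117,62,-13],"rotation": [0,0,-8],"claw": 87},{"translation": [-117,62,-13],"rotation": [0,0,-8],"claw": 87},{"translation": [-117,62,-13],"rotation": [0,0,-8],"claw": 87},{"translation": [-117,62,-13],"rotation": [0,0,-8],"claw": 87}]'

```text
clock: 0.6
tool_pos: [0.3306, -0.5288, 0.2396]
orientation: [-180.0, 0.0, -118.5]
force: [0.1, -0.2, -1.1]
opening: 0.087
gripper_force: 0.0
```

Request:
arm_command --steps '[{"translation": [-145,-34,0],"rotation": [0,0,-7.8],"claw": 87},{"translation": [-145,-34,0],"rotation": [0,0,-7.8],"claw": 87},{"translation": [-145,-34,0],"rotation": [0,0,-7.8],"claw": 87},{"translation": [-145,-34,0],"rotation": [0,0,-7.8],"claw": 87},{"translation": [-145,-34,0],"rotation": [0,0,-7.8],"claw": 87}]'

```text
clock: 1.1
tool_pos: [0.4306, -0.4179, 0.2392]
orientation: [180.0, 0.0, -79.4]
force: [0.5, -0.6, -0.3]
opening: 0.0869
gripper_force: 0.0
```

Request:
arm_command --steps '[{"translation": [-87,-88,0],"rotation": [0,0,-1.65],"claw": 60},{"translation": [-87,-88,0],"rotation": [0,0,-1.65],"claw": 60},{"translation": [-87,-88,0],"rotation": [0,0,-1.65],"claw": 60},{"translation": [-87,-88,0],"rotation": [0,0,-1.65],"claw": 60},{"translation": [-87,-88,0],"rotation": [0,0,-1.65],"claw": 60}]'

```text
clock: 1.6
tool_pos: [0.501, -0.3178, 0.2392]
orientation: [180.0, 0.0, -71.6]
force: [-1.0, -0.7, -0.6]
opening: 0.0607
gripper_force: 0.0
```

```bash
python3 - <<'E'
from m import *
o,p,d=snap('wrist','w1.png'); print(o['tool_pos'],o['orientation'])
P=cloud('wrist',o,d); h=cv2.cvtColor(p,cv2.COLOR_RGB2HSV).astype(int); H,S,V=h[...,0],h[...,1],h[...,2]; Z=P[...,2]
near=(abs(P[...,0]-.5)<.12)&(abs(P[...,1]+.32)<.12)&(d>.15)
rect(P,near&(Z>.026)&(Z<.037),'stand'); rect(P,near&(Z>.09)&(Z<.105),'plate top'); rect(P,near&(Z>.11)&(Z<.13),'tab'); rect(P,near&(Z>.119)&(Z<.125),'tabtop')
E
```

```text
[ 0.501  -0.3178  0.2392] [179.966    0.0276 -71.5918]
stand 3053 c [ 501.4 -320.2] size [ 55.2 127.7] ang 18.5 z [29.7384 31.2871 32.608 ] mean [ 503.3089 -325.4597   31.2394]
plate top 252 c [ 503.1 -321.7] size [ 9.9 98.2] ang 16.8 z [ 92.9417  99.1227 100.3687] mean [ 503.9714 -327.8623   98.771 ]
tab 380 c [ 502.2 -322.2] size [10.7 35.9] ang 18.5 z [118.9016 121.0788 122.3794] mean [ 502.5263 -323.2819  120.8184]
tabtop 360 c [ 502.1 -321.9] size [10.7 35.3] ang 18.5 z [119.9881 121.1432 122.3834] mean [ 502.2375 -322.4118  121.1606]
```

View pics/w1.png

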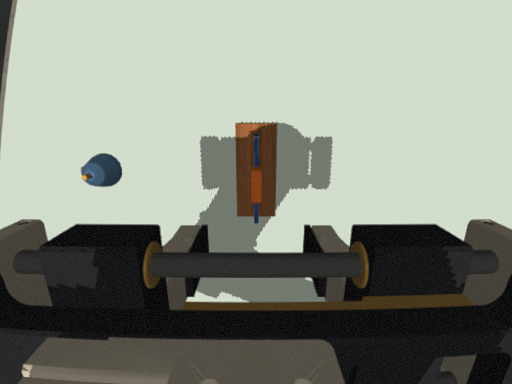

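The wrist view shows the orange tab at (257,185) centred in the stand and between the fingers; its top is measured at 121 mm (expected 122) and its size at 36 x 11 mm.

Request:
arm_command --steps '[{"translation": [4.3,0.4,40],"rotation": [0,0,0],"claw": 50},{"translation": [4.3,0.4,80],"rotation": [0,0,0],"claw": 50},{"translation": [4.3,0.4,110],"rotation": [0,0,0],"claw": 50},{"translation": [4.3,0.4,135],"rotation": [0,0,0],"claw": 50},{"translation": [4.3,0.4,148],"rotation": [0,0,0],"claw": 50}]'

```text
clock: 2.15
tool_pos: [0.4998, -0.3231, 0.0891]
orientation: [179.8, 0.1, -71.8]
force: [-0.2, -0.3, -0.3]
opening: 0.0504
gripper_force: 0.0
```

Request:
arm_command --steps '[{"translation": [0,0,0],"rotation": [0,0,0],"claw": 25},{"translation": [0,0,0],"rotation": [0,0,0],"claw": 5},{"translation": [0,0,0],"rotation": [0,0,0],"claw": 5},{"translation": [0,0,0],"rotation": [0,0,0],"claw": 5},{"translation": [0,0,0],"rotation": [0,0,0],"claw": 5}]'

```text
clock: 2.65
tool_pos: [0.5023, -0.3227, 0.0926]
orientation: [-179.9, -0.1, -71.7]
force: [0.6, 0.2, 0.5]
opening: 0.0157
gripper_force: 0.0
```

Request:
arm_command --steps '[{"translation": [0,0,0],"rotation": [0,0,0],"claw": 0},{"translation": [0,0,0],"rotation": [0,0,0],"claw": 0},{"translation": [0,0,0],"rotation": [0,0,0],"claw": 0},{"translation": [0,0,0],"rotation": [0,0,0],"claw": 0}]'

```text
clock: 3.05
tool_pos: [0.5022, -0.3227, 0.0923]
orientation: [-180.0, -0.0, -71.7]
force: [-1.4, 1.1, 5.7]
opening: 0.0115
gripper_force: 30.0
```

Request:
arm_command --steps '[{"translation": [0,0,-8],"rotation": [0,0,0],"claw": 0},{"translation": [0,0,-20],"rotation": [0,0,0],"claw": 0},{"translation": [0,0,-40],"rotation": [0,0,0],"claw": 0},{"translation": [0,0,-70],"rotation": [0,0,0],"claw": 0},{"translation": [0,0,-100],"rotation": [0,0,0],"claw": 0}]'

```text
clock: 3.55
tool_pos: [0.5016, -0.3226, 0.1931]
orientation: [180.0, 0.0, -71.7]
force: [0.9, -0.2, -0.0]
opening: 0.0118
gripper_force: 30.0
```

```bash
python3 - <<'E'
from m import *
for i in range(1):
    o,p,d=snap('wrist'); print({k:o[k] for k in('clock','tool_pos','orientation','opening','gripper_force','force')})
P=cloud('wrist',o,d); h=cv2.cvtColor(p,cv2.COLOR_RGB2HSV).astype(int); H,S,V=h[...,0],h[...,1],h[...,2]; Z=P[...,2]
o2,p,d=snap('side','s1.png'); P=cloud('side',o2,d); h=cv2.cvtColor(p,cv2.COLOR_RGB2HSV).astype(int); H,S=h[...,0],h[...,1]; Z=P[...,2]
near=(abs(P[...,0]-.5)<.12)&(abs(P[...,1]+.32)<.12)
rect(P,near&(H>105)&(H<130)&(S>120)&(Z>.09),'plate');
# organiser from cached top, front block edges
zt=np.load('top0.npz'); P=cloud('top',o,zt['d']); p=zt['p']; 
m=np.isfinite(P[...,2])&(abs(P[...,2]-.045)<.006)&(abs(P[...,0]-.587)<.12)&(abs(P[...,1]-.033)<.09)
M=m.astype(np.uint8)*255
Q=P[m]; r=cv2.minAreaRect(Q[:,:2].astype(np.float32)*1000); print('org all',r)
big=cv2.resize(p[130:205,230:305],None,fx=8,fy=8,interpolation=cv2.INTER_CUBIC); cv2.imwrite('pics/orgcrop.png',big[:,:,::-1])
E
```

```text
{'clock': 3.55, 'tool_pos': array([ 0.5016, -0.3226,  0.1931]), 'orientation': array([179.9761,   0.0121, -71.6744]), 'opening': 0.011787857211946126, 'gripper_force': 29.999930262565613, 'force': array([ 0.8719, -0.2377, -0.0474])}
plate 866 c [ 472.9 -348.7] size [113.6  93.9] ang 41.0 z [123.5643 149.314  337.6353] mean [ 500.9633 -330.2967  167.439 ]
org all ((614.388671875, 36.45431137084961), (197.89259338378906, 130.19357299804688), 7.316564083099365)
```

View pics/orgcrop.png

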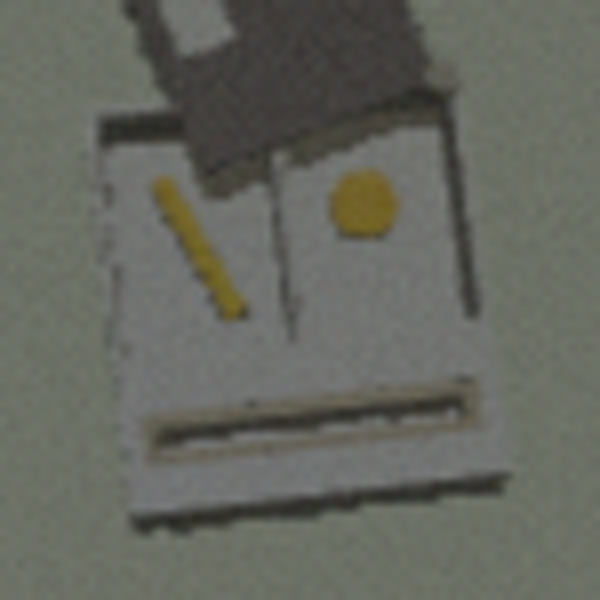

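```bash
python3 - <<'E'
from m import *
plan([501.8,-322.6,193,-71.6],[[520,-145,193,-77],[541.7,27.2,193,-82.7]])
E
```

```text
[-162.8  -73.3   -0. ] rz 1.08 dist 179 | [ 520. -145.  193.  -77.]
[-162.9  -59.9   -0. ] rz 1.14 dist 174 | [541.7  27.2 193.  -82.7]
```

Request:
arm_command --steps '[{"translation": [-20,-9,0],"rotation": [0,0,0.15],"claw": 0},{"translation": [-60,-27,0],"rotation": [0,0,0.4],"claw": 0},{"translation": [-100,-45,0],"rotation": [0,0,0.65],"claw": 0},{"translation": [-140,-63,0],"rotation": [0,0,0.9],"claw": 0},{"translation": [-163,-73,0],"rotation": [0,0,1.08],"claw": 0}]'

```text
clock: 4.15
tool_pos: [0.5199, -0.1425, 0.1921]
orientation: [-180.0, 0.0, -77.1]
force: [-0.6, -0.4, -1.7]
opening: 0.0119
gripper_force: 30.0
```

Request:
arm_command --steps '[{"translation": [-40,-15,0],"rotation": [0,0,0.28],"claw": 0},{"translation": [-80,-30,0],"rotation": [0,0,0.56],"claw": 0},{"translation": [-120,-45,0],"rotation": [0,0,0.84],"claw": 0},{"translation": [-150,-55,0],"rotation": [0,0,1.05],"claw": 0},{"translation": [-163,-60,0],"rotation": [0,0,1.14],"claw": 0}]'

```text
clock: 4.65
tool_pos: [0.542, 0.0299, 0.192]
orientation: [-180.0, 0.0, -82.7]
force: [-0.2, -0.5, -0.7]
opening: 0.0115
gripper_force: 30.0
```

Request:
arm_command --steps '[{"translation": [0,0,0],"rotation": [0,0,0],"claw": 0},{"translation": [0,0,0],"rotation": [0,0,0],"claw": 0}]'

```text
clock: 4.85
tool_pos: [0.5417, 0.0275, 0.1917]
orientation: [180.0, -0.0, -82.7]
force: [-0.1, -0.4, -2.1]
opening: 0.0122
gripper_force: 30.0
```

```bash
python3 - <<'E'
from m import *
o,p,d=snap('wrist','w2.png'); print({k:o[k] for k in('clock','tool_pos','orientation','opening','gripper_force','force')})
np.savez('w2.npz',p=p,d=d,t=o['tool_pos'],r=o['orientation'])
P=cloud('wrist',o,d); X,Y,Z=P[...,0],P[...,1],P[...,2]
near=(abs(X-.57)<.15)&(abs(Y-.03)<.12)
rect(P,near&(abs(Z-.045)<.005)&(d>.2),'org');
E
```

```text
{'clock': 4.85, 'tool_pos': array([0.5417, 0.0275, 0.1917]), 'orientation': array([179.9885,  -0.001 , -82.7176]), 'opening': 0.0122020652631366, 'gripper_force': 29.99975860118866, 'force': array([-0.074 , -0.4403, -2.1365])}
org 8120 c [621.9  30.6] size [211.9 119.2] ang 7.2 z [42.8063 45.9064 49.777 ] mean [614.0194  24.1825  46.5155]
```

View pics/w2.png

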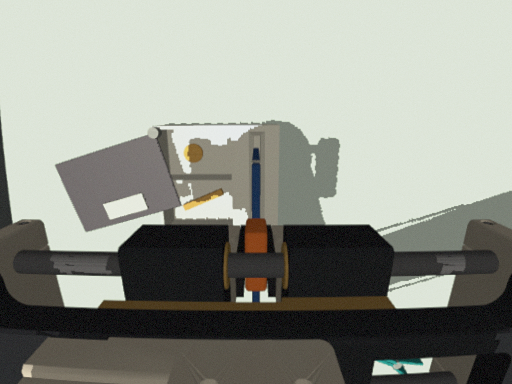

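The wrist view shows the plate edge-on (blue strip at u≈256, v 148–300), held over the organiser. The organiser's front top edge is at u≈279 and its right end at v≈126. The chamfered slot shows around (257,140).

```bash
python3 - <<'E'
from m import *
z=np.load('w2.npz'); o={'tool_pos':z['t'],'orientation':z['r']}; p,d=z['p'],z['d']
P=cloud('wrist',o,d); Z=P[...,2]
pts=[];end=[]
top=(abs(Z-.045)<.007)
for v in range(135,216,2):
    us=np.where(top[v,262:300])[0]+262
    if len(us): pts.append(((us.max()+.5),v))
for u in range(185,250,3):
    vs=np.where(top[110:160,u])[0]+110
    if len(vs): end.append((u,vs.min()-.5))
A=plane('wrist',o,pts,.045)*1000; B=plane('wrist',o,end,.045)*1000
for n,Q in(('front',A),('end',B)):
    vx,vy,x,y=cv2.fitLine(Q[:,:2].astype(np.float32),cv2.DIST_HUBER,0,.01,.01).ravel(); print(n,len(Q),'dir',np.degrees(np.arctan2(vy,vx)),x,y)
# slot profile, rectified on plane z=.045
g=p.astype(int).sum(2)
for v in(130,133,136,139,142,145,150,170,200): print(v,g[v,236:284].tolist())
print(plane('wrist',o,[[256,140],[250,140],[262,140]],.045)*1000)
E
```

```text
front 41 dir -82.47869 516.9753 17.29147
end 22 dir 7.0711637 586.9192 -34.37714
130 [695, 702, 699, 702, 701, 703, 702, 696, 706, 701, 702, 704, 474, 424, 406, 399, 405, 395, 399, 414, 417, 420, 409, 408, 413, 404, 410, 404, 402, 413, 410, 415, 408, 412, 416, 417, 410, 408, 414, 407, 420, 421, 400, 405, 368, 369, 368, 371]
133 [697, 696, 699, 699, 702, 703, 700, 465, 424, 431, 402, 411, 388, 358, 344, 318, 326, 325, 325, 321, 328, 318, 328, 322, 321, 328, 332, 345, 359, 407, 417, 410, 422, 407, 409, 405, 421, 419, 417, 411, 416, 414, 402, 384, 367, 369, 369, 367]
136 [697, 701, 704, 700, 614, 423, 399, 406, 417, 410, 412, 419, 389, 358, 349, 350, 358, 351, 386, 403, 391, 401, 404, 395, 312, 352, 348, 349, 355, 414, 413, 417, 418, 412, 415, 411, 418, 408, 402, 418, 409, 415, 411, 392, 375, 374, 372, 368]
139 [704, 700, 460, 401, 414, 408, 401, 408, 413, 404, 403, 418, 397, 349, 350, 353, 356, 355, 411, 418, 404, 419, 409, 398, 306, 356, 354, 348, 369, 407, 408, 414, 411, 417, 408, 414, 416, 400, 419, 414, 405, 412, 412, 398, 370, 372, 368, 371]
142 [411, 403, 410, 414, 412, 413, 410,
[... 573 characters left out ...]
308, 351, 355, 360, 361, 406, 407, 414, 416, 413, 406, 400, 420, 405, 404, 417, 410, 408, 398, 375, 360, 371, 368, 372]
170 [409, 406, 405, 400, 416, 415, 408, 413, 417, 406, 411, 411, 409, 355, 358, 315, 166, 159, 144, 167, 138, 166, 142, 142, 248, 354, 362, 349, 375, 408, 415, 414, 404, 404, 401, 416, 422, 405, 421, 412, 411, 413, 399, 375, 378, 379, 367, 357]
200 [404, 405, 408, 408, 416, 409, 403, 405, 410, 404, 404, 411, 411, 375, 350, 291, 163, 138, 139, 153, 150, 139, 126, 169, 311, 353, 348, 357, 371, 408, 393, 400, 411, 408, 406, 411, 410, 403, 403, 403, 401, 405, 387, 365, 373, 365, 376, 365]
[[547.7329 -22.413   45.    ]
 [554.3335 -21.5699  45.    ]
 [541.1324 -23.2596  45.    ]]
```

```bash
python3 - <<'E'
from m import *
z=np.load('w2.npz'); o={'tool_pos':z['t'],'orientation':z['r']}; p,d=z['p'],z['d']
g=p.astype(int).sum(2); print(g[124:152,256].tolist(), g[118:140,252].tolist())
S=plane('wrist',o,[[256.23,139],[256.35,170],[256.5,200]],.045)*1000
vx,vy,x,y=cv2.fitLine(S[:,:2].astype(np.float32),cv2.DIST_L2,0,.01,.01).ravel(); print('slot dir',np.degrees(np.arctan2(vy,vx)))
a=np.radians(7.3); Rt=np.array([[np.cos(a),np.sin(a)],[-np.sin(a),np.cos(a)]])
E=np.array([586.92,-34.38]); F=np.array([516.98,17.29])
org=np.array([(Rt@S[:,:2].T)[0].mean(),(Rt@E)[1]+65]); print('slot x', Rt@S[:,:2].T,'front+25',(Rt@F)[0]+25,'org',Rt.T@org)
T=z['t'][:2]*1000; print('tcp',Rt@T-org)
B=plane('wrist',o,[[255.5,150],[255.5,148]],.1105)*1000; print('plate low corner',(Rt@B[:,:2].T).T-org)
# plate strip from blue pixels: centre at rows, against height from depth
h=cv2.cvtColor(p,cv2.COLOR_RGB2HSV).astype(int); P=cloud('wrist',o,d)
m=(h[...,1]>120)&(h[...,0]>100)&(h[...,0]<130)
for v in(148,150,155,165,180,200,212):
    u=np.where(m[v,240:275])[0]+240
    if len(u): q=P[v,u]*1000; print(v,u.min(),u.max(),(Rt@q[:,:2].T-org[:,None]).mean(1),np.median(q[:,2]))
E
```

```text
[415, 604, 636, 426, 402, 412, 417, 379, 327, 328, 323, 358, 391, 400, 414, 404, 413, 413, 412, 405, 405, 414, 411, 337, 203, 106, 107, 93] [661, 667, 665, 600, 408, 339, 402, 608, 710, 702, 637, 434, 405, 382, 325, 326, 324, 342, 358, 361, 367, 356]
slot dir -82.401146
slot x [[540.191  540.0298 539.8227]
 [-92.9233 -58.0536 -22.2464]] front+25 539.986536012911 org [541.1873  25.2927]
tcp [0.8205 2.0849]
plate low corner [[  1.0844 -44.6136]
 [  1.0844 -46.3606]]
150 254 257 [  1.1169 -47.1027] 132.1597953837321
155 253 258 [  1.1632 -46.9523] 161.28697022408102
165 252 259 [  1.2148 -46.305 ] 198.43267273054485
180 252 259 [  1.2181 -37.6271] 198.38772970375973
200 252 258 [  1.5076 -25.767 ] 198.6432964813819
212 253 258 [  1.2158 -18.2672] 198.3308971039193
```

Request:
arm_command --steps '[{"translation": [2.5,1.1,10],"rotation": [0,0,-0.04],"claw": 0},{"translation": [2.5,1.1,30],"rotation": [0,0,-0.04],"claw": 0},{"translation": [2.5,1.1,50],"rotation": [0,0,-0.04],"claw": 0},{"translation": [2.5,1.1,58],"rotation": [0,0,-0.04],"claw": 0},{"translation": [2.5,1.1,58],"rotation": [0,0,-0.04],"claw": 0}]'

```text
clock: 5.4
tool_pos: [0.5402, 0.0237, 0.1321]
orientation: [179.8, -0.0, -82.6]
force: [-0.6, -1.1, -0.7]
opening: 0.0119
gripper_force: 30.0
```

Request:
arm_command --steps '[{"translation": [0,0,4],"rotation": [0,0,0],"claw": 0},{"translation": [0,0,8],"rotation": [0,0,0],"claw": 0},{"translation": [0,0,12],"rotation": [0,0,0],"claw": 0},{"translation": [0,0,15],"rotation": [0,0,0],"claw": 0},{"translation": [0,0,15],"rotation": [0,0,0],"claw": 0}]'

```text
clock: 5.9
tool_pos: [0.5409, 0.0247, 0.1182]
orientation: [180.0, -0.0, -82.6]
force: [0.0, -0.2, -1.5]
opening: 0.0118
gripper_force: 30.0
```

Request:
arm_command --steps '[{"translation": [0,0,6],"rotation": [0,0,0],"claw": 0},{"translation": [0,0,12],"rotation": [0,0,0],"claw": 0},{"translation": [0,0,18],"rotation": [0,0,0],"claw": 0},{"translation": [0,0,23],"rotation": [0,0,0],"claw": 0},{"translation": [0,0,24],"rotation": [0,0,0],"claw": 0}]'

```text
clock: 6.4
tool_pos: [0.5407, 0.0246, 0.0936]
orientation: [179.9, -0.0, -82.6]
force: [0.2, 0.3, -1.4]
opening: 0.0116
gripper_force: 30.0
```

Request:
arm_command --steps '[{"translation": [0,0,1],"rotation": [0,0,0],"claw": 0},{"translation": [0,0,1],"rotation": [0,0,0],"claw": 0}]'

```text
clock: 6.6
tool_pos: [0.5412, 0.0247, 0.0936]
orientation: [-180.0, -0.0, -82.6]
force: [0.8, -0.1, -0.2]
opening: 0.0114
gripper_force: 30.0
```

Request:
arm_command --steps '[{"translation": [0,0,0.5],"rotation": [0,0,0],"claw": 14},{"translation": [0,0,0.5],"rotation": [0,0,0],"claw": 20},{"translation": [0,0,0.5],"rotation": [0,0,0],"claw": 40},{"translation": [0,0,0.5],"rotation": [0,0,0],"claw": 50},{"translation": [0,0,0.5],"rotation": [0,0,0],"claw": 50}]'

```text
clock: 7.1
tool_pos: [0.5412, 0.0247, 0.0932]
orientation: [-180.0, 0.0, -82.6]
force: [0.8, -0.9, 0.2]
opening: 0.0387
gripper_force: 0.0
```

Request:
arm_command --steps '[{"translation": [0,0,-20],"rotation": [0,0,0],"claw": 50},{"translation": [0,0,-50],"rotation": [0,0,0],"claw": 50},{"translation": [0,0,-90],"rotation": [0,0,0],"claw": 50},{"translation": [0,0,-120],"rotation": [0,0,0],"claw": 60},{"translation": [0,0,-120],"rotation": [0,0,0],"claw": 60}]'

```text
clock: 7.6
tool_pos: [0.5437, 0.0252, 0.218]
orientation: [-179.5, 0.0, -82.5]
force: [-0.3, -0.1, -1.0]
opening: 0.0588
gripper_force: 0.0
```

```bash
python3 - <<'E'
from m import *
o,p,d=snap('wrist','w3.png'); print({k:o[k] for k in('clock','tool_pos','orientation','opening')})
P=cloud('wrist',o,d); X,Y,Z=P[...,0],P[...,1],P[...,2]
near=(abs(X-.54)<.08)&(abs(Y-.025)<.08)&(d>.12)
rect(P,near&(abs(Z-.1)<.006),'plate top');rect(P,near&(abs(Z-.122)<.006),'tab top')
o2,p2,d2=snap('side','s3.png'); P=cloud('side',o2,d2); Z=P[...,2]; near=(abs(P[...,0]-.54)<.08)&(abs(P[...,1]-.025)<.08)
rect(P,near&(Z>.05)&(Z<.15),'side plate')
# clip in side/top
k=(np.mgrid[:384,:512][1]>176)&(np.mgrid[:384,:512][1]<218)&(np.mgrid[:384,:512][0]>155)&(np.mgrid[:384,:512][0]<182)
rect(P,k&(Z>.018),'clip side')
cv2.imwrite('pics/s3c.png',cv2.resize(p2[120:280,150:350],None,fx=3,fy=3)[:,:,::-1])
E
```

```text
{'clock': 7.6, 'tool_pos': array([0.5437, 0.0252, 0.218 ]), 'orientation': array([-179.5335,    0.0496,  -82.5391]), 'opening': 0.05876265279945236}
plate top 253 c [542.6  25.3] size [11.3 99. ] ang 4.2 z [ 97.9704  99.2683 100.9745] mean [542.696   14.9206  99.4247]
tab top 424 c [541.7  25.3] size [11.  35.8] ang 7.4 z [119.439  121.0639 122.281 ] mean [541.8375  24.6088 121.0029]
side plate 593 c [541.   25.6] size [ 13.7 101.1] ang 3.3 z [ 53.4459  84.0032 121.6093] mean [539.7215  21.8278  84.8077]
clip side 150 c [464.2 292. ] size [39.8 96.5] ang 80.3 z [18.5209 23.1083 25.7304] mean [466.2679 288.8136  22.6943]
```

View pics/s3c.png

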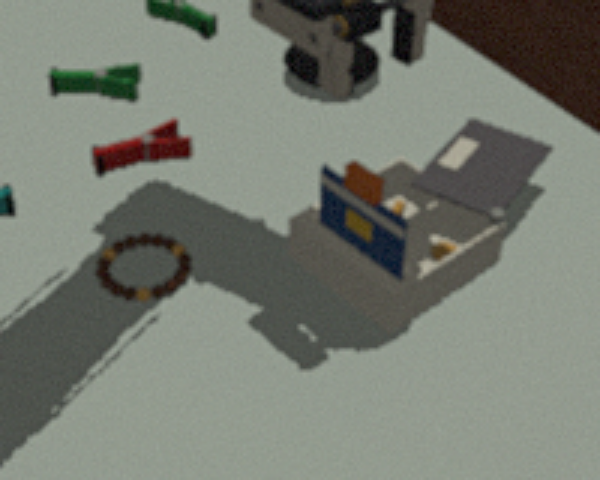

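The side crop shows the plate upright and fully home in the slot. Its tab top is at 121 mm, the same as in the stand. The red clip at crop (140,150) is undisturbed.

```bash
python3 - <<'E'
from m import *
plan([541.1,24.7,213,-82.6],[[525,115,205,-122.6],[510,205,200,-162.6],[501.5,285.7,190,-189.6]])
E
```

```text
[-91.6   4.3   8. ] rz 8.0 dist 92 | [ 525.   115.   205.  -122.6]
[-67.7  61.1   5. ] rz 8.0 dist 91 | [ 510.   205.   200.  -162.6]
[-16.   79.5  10. ] rz 5.4 dist 82 | [ 501.5  285.7  190.  -189.6]
```

Request:
arm_command --steps '[{"translation": [-20,1,2],"rotation": [0,0,1.6],"claw": 70},{"translation": [-40,2,4],"rotation": [0,0,3.2],"claw": 70},{"translation": [-60,3,6],"rotation": [0,0,4.8],"claw": 70},{"translation": [-80,4,8],"rotation": [0,0,6.4],"claw": 70},{"translation": [-92,4,8],"rotation": [0,0,8],"claw": 70}]'

```text
clock: 8.2
tool_pos: [0.5241, 0.1162, 0.2032]
orientation: [179.9, -0.1, -122.9]
force: [0.7, -0.5, 0.4]
opening: 0.0702
gripper_force: 0.0
```

Request:
arm_command --steps '[{"translation": [-14,12,1],"rotation": [0,0,1.6],"claw": 70},{"translation": [-28,24,2],"rotation": [0,0,3.2],"claw": 70},{"translation": [-42,36,3],"rotation": [0,0,4.8],"claw": 70},{"translation": [-56,48,4],"rotation": [0,0,6.4],"claw": 70},{"translation": [-68,61,5],"rotation": [0,0,8],"claw": 70}]'

```text
clock: 8.7
tool_pos: [0.5097, 0.2059, 0.1983]
orientation: [-180.0, -0.1, -162.9]
force: [-0.2, -0.2, 0.3]
opening: 0.0702
gripper_force: 0.0
```

Request:
arm_command --steps '[{"translation": [-4,20,2],"rotation": [0,0,1.6],"claw": 70},{"translation": [-8,40,5],"rotation": [0,0,3.2],"claw": 70},{"translation": [-12,60,8],"rotation": [0,0,4.8],"claw": 70},{"translation": [-16,79,10],"rotation": [0,0,5.4],"claw": 70},{"translation": [-16,79,10],"rotation": [0,0,5.4],"claw": 70}]'

```text
clock: 9.2
tool_pos: [0.5012, 0.287, 0.1879]
orientation: [-179.9, -0.1, 170.4]
force: [0.3, -1.2, -0.3]
opening: 0.0702
gripper_force: 0.0
```

Request:
arm_command --steps '[{"translation": [0,0,0],"rotation": [0,0,0],"claw": 70},{"translation": [0,0,0],"rotation": [0,0,0],"claw": 70}]'

```text
clock: 9.4
tool_pos: [0.5018, 0.285, 0.1893]
orientation: [-179.9, -0.0, 170.5]
force: [-0.2, -0.6, -1.0]
opening: 0.0697
gripper_force: 0.0
```

```bash
python3 - <<'E'
from m import *
o,p,d=snap('wrist','w4.png'); print({k:o[k] for k in('clock','tool_pos','orientation','opening')})
np.savez('w4.npz',p=p,d=d,t=o['tool_pos'],r=o['orientation'])
h=cv2.cvtColor(p,cv2.COLOR_RGB2HSV).astype(int); m=((h[...,0]<8)|(h[...,0]>172))&(h[...,1]>120)&(h[...,2]>50)
P=cloud('wrist',o,d); near=(abs(P[...,0]-.46)<.09)&(abs(P[...,1]-.29)<.09)
rect(P,near&m&(P[...,2]>.02)&(P[...,2]<.03),'clip top')
rect(P,near&(P[...,2]>.02)&(P[...,2]<.03),'clip top anycol')
E
```

```text
{'clock': 9.4, 'tool_pos': array([0.5018, 0.285 , 0.1893]), 'orientation': array([-179.932 ,   -0.0493,  170.4557]), 'opening': 0.06974802405666997}
clip top 627 c [464.9 291.3] size [39.6 93.6] ang 82.8 z [22.0818 23.3009 24.5911] mean [459.7005 291.9104  23.2905]
clip top anycol 848 c [464.9 291.5] size [39.8 93.7] ang 82.6 z [21.9604 23.2407 24.544 ] mean [460.5021 291.9381  23.2296]
```

View pics/w4.png

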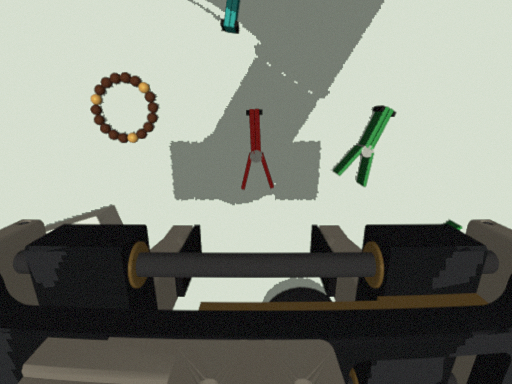

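The wrist view shows the red clip with jaw tips at (254,110), hinge at (256,156) and tails ending at (244,188) and (272,187). The green look-alike is clear at (365,145), and so is the bangle at (125,105).

```bash
python3 - <<'E'
from m import *
z=np.load('w4.npz'); o={'tool_pos':z['t'],'orientation':z['r']}; p,d=z['p'],z['d']
P=cloud('wrist',o,d)*1000; near=(abs(P[...,0]-460)<90)&(abs(P[...,1]-290)<60)&(P[...,2]>20)&(P[...,2]<30)
vs,us=np.where(near); ok=(us>225)&(us<300); us,vs=us[ok],vs[ok]
Q=plane('wrist',o,np.c_[us,vs],.0235)*1000
g=[]
for v in range(vs.min(),vs.max()+1,4):
    s=vs==v; 
    if s.any(): print(v,us[s].min(),us[s].max(),np.round((Q[s][us[s].argmin()]+Q[s][us[s].argmax()])[:2]/2,1),round(np.linalg.norm(Q[s][us[s].argmin()]-Q[s][us[s].argmax()]),1))
h=cv2.cvtColor(p,cv2.COLOR_RGB2HSV); q=(h[...,1]<80); q[:, :248]=0;q[:,265:]=0;q[:148]=0;q[165:]=0
q&=near; print('pin',Q[[i for i in range(len(us)) if q[vs[i],us[i]]]].mean(0))
e=Q[vs<140]; vx,vy,x,y=cv2.fitLine(e[:,:2].astype(np.float32),cv2.DIST_L2,0,.01,.01).ravel(); print('jaw axis',np.degrees(np.arctan2(vy,vx)),x,y)
E
```

```text
109 249 261 [418.8 298.5] 13.8
113 246 262 [423.  296.6] 18.4
117 249 259 [427.4 295.9] 11.6
121 250 259 [432.  295.7] 10.4
125 250 259 [436.4 295. ] 10.5
129 250 259 [440.9 294.2] 10.5
133 250 259 [445.5 293.4] 10.5
137 250 259 [450.  292.7] 10.6
141 251 260 [454.8 293.1] 10.6
145 251 260 [459.4 292.3] 10.7
149 251 260 [464.1 291.5] 10.7
153 250 261 [468.7 290.7] 13.1
157 249 264 [473.7 291.1] 18.0
161 247 265 [478.3 289.7] 21.6
165 246 266 [483.1 288.9] 24.1
169 245 268 [488.  288.7] 27.9
173 244 269 [492.9 287.9] 30.4
177 243 270 [497.8 287.1] 33.0
181 243 271 [502.8 286.9] 34.3
185 242 273 [507.9 286.7] 38.2
pin [472.2005 290.2775  23.5   ]
jaw axis -7.267658 433.85733 295.1079
```

Request:
arm_command --steps '[{"translation": [-0.2,1.9,45],"rotation": [0,0,-0.5],"claw": 60},{"translation": [-0.2,1.9,90],"rotation": [0,0,-0.5],"claw": 60},{"translation": [-0.2,1.9,120],"rotation": [0,0,-0.5],"claw": 60},{"translation": [-0.2,1.9,145],"rotation": [0,0,-0.5],"claw": 60},{"translation": [-0.2,1.9,160],"rotation": [0,0,-0.5],"claw": 60}]'

```text
clock: 9.95
tool_pos: [0.5019, 0.286, 0.0279]
orientation: [-179.9, -0.1, 172.9]
force: [-1.1, -0.1, 0.6]
opening: 0.0599
gripper_force: 0.0
```

Request:
arm_command --steps '[{"translation": [0,0,10],"rotation": [0,0,0],"claw": 60},{"translation": [0,0,18],"rotation": [0,0,0],"claw": 60},{"translation": [0,0,23],"rotation": [0,0,0],"claw": 60},{"translation": [0,0,24],"rotation": [0,0,0],"claw": 60},{"translation": [0,0,24],"rotation": [0,0,0],"claw": 60}]'

```text
clock: 10.45
tool_pos: [0.5029, 0.2878, 0.0065]
orientation: [180.0, 0.0, 172.9]
force: [0.3, -0.2, 0.2]
opening: 0.06
gripper_force: 0.0
```

Request:
arm_command --steps '[{"translation": [0,-0.8,2],"rotation": [0,0,0],"claw": 45},{"translation": [0,-0.8,2],"rotation": [0,0,0],"claw": 40},{"translation": [0,-0.8,2],"rotation": [0,0,0],"claw": 34},{"translation": [0,-0.8,2],"rotation": [0,0,0],"claw": 28},{"translation": [0,-0.8,2],"rotation": [0,0,0],"claw": 24}]'

```text
clock: 10.95
tool_pos: [0.5028, 0.287, 0.0043]
orientation: [180.0, 0.0, 172.9]
force: [0.6, 0.1, 1.2]
opening: 0.0274
gripper_force: 5.8
```

Request:
arm_command --steps '[{"translation": [0,0,0],"rotation": [0,0,0],"claw": 24},{"translation": [0,0,0],"rotation": [0,0,0],"claw": 24},{"translation": [0,0,0],"rotation": [0,0,0],"claw": 24}]'

```text
clock: 11.25
tool_pos: [0.5028, 0.287, 0.0043]
orientation: [180.0, 0.0, 172.9]
force: [0.3, 0.5, 3.0]
opening: 0.0244
gripper_force: 6.2
```

Request:
arm_command --steps '[{"translation": [0,0,-4],"rotation": [0,0,0],"claw": 24},{"translation": [0,0,-10],"rotation": [0,0,0],"claw": 24},{"translation": [0,0,-20],"rotation": [0,0,0],"claw": 24},{"translation": [0,0,-35],"rotation": [0,0,0],"claw": 24},{"translation": [0,0,-50],"rotation": [0,0,0],"claw": 24}]'

```text
clock: 11.75
tool_pos: [0.5025, 0.2867, 0.0551]
orientation: [-180.0, -0.0, 172.9]
force: [-1.2, 0.2, -1.4]
opening: 0.0244
gripper_force: 5.6
```

Request:
arm_command --steps '[{"translation": [0,0,0],"rotation": [0,0,0],"claw": 20},{"translation": [0,0,0],"rotation": [0,0,0],"claw": 15},{"translation": [0,0,0],"rotation": [0,0,0],"claw": 8},{"translation": [0,0,0],"rotation": [0,0,0],"claw": 0},{"translation": [0,0,0],"rotation": [0,0,0],"claw": 0}]'

```text
clock: 12.25
tool_pos: [0.5023, 0.2865, 0.0535]
orientation: [-180.0, -0.0, 172.9]
force: [-0.2, 0.1, -0.2]
opening: 0.0175
gripper_force: 30.0
```

Request:
arm_command --steps '[{"translation": [0,0,-40],"rotation": [0,0,0],"claw": 0},{"translation": [0,0,-80],"rotation": [0,0,0],"claw": 0},{"translation": [0,0,-110],"rotation": [0,0,0],"claw": 0},{"translation": [0,0,-110],"rotation": [0,0,0],"claw": 0}]'

```text
clock: 12.65
tool_pos: [0.5046, 0.2885, 0.1687]
orientation: [179.7, 0.3, 173.0]
force: [-0.1, 0.3, -0.4]
opening: 0.0174
gripper_force: 30.0
```

```bash
python3 - <<'E'
from m import *
o,p,d=snap('wrist','w5.png'); print({k:o[k] for k in('clock','tool_pos','orientation','opening','gripper_force')})
np.savez('w5.npz',p=p,d=d,t=o['tool_pos'],r=o['orientation'])
plan(list(o['tool_pos']*1000)+[172.9-360],[[510,240,170,-147],[518,190,150,-110],[522,176,120,-82.6]])
E
```

```text
{'clock': 12.65, 'tool_pos': array([0.5046, 0.2885, 0.1687]), 'orientation': array([179.6866,   0.2938, 172.9631]), 'opening': 0.017394382988292753, 'gripper_force': 29.964911341667175}
[-11.3 -47.4  -1.3] rz -8.02 dist 49 | [ 510.  240.  170. -147.]
[ 20.5 -46.3  20. ] rz -7.4 dist 54 | [ 518.  190.  150. -110.]
[11.8 -8.5 30. ] rz -5.48 dist 33 | [522.  176.  120.  -82.6]
```

View pics/w5.png

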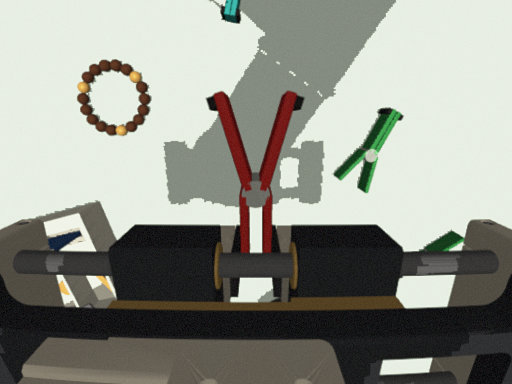

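The picture shows the clip held by its tails and wide open. The hinge is at (256,192) and the tips at (212,100) and (297,100), symmetric about the tool, and nothing else has moved.

```bash
python3 - <<'E'
from m import *
plan([502.3,286.7,163.5,172.9-360],[[510,250,165,-147.1],[516,215,160,-107.1],[519,196,140,-82.6]])
E
```

```text
[-12.2 -35.5  -1.5] rz -8.0 dist 38 | [ 510.   250.   165.  -147.1]
[ 14.  -32.6   5. ] rz -8.0 dist 36 | [ 516.   215.   160.  -107.1]
[17.3 -8.5 20. ] rz -4.9 dist 28 | [519.  196.  140.  -82.6]
```

Request:
arm_command --steps '[{"translation": [-3,-7,0],"rotation": [0,0,-1.6],"claw": 0},{"translation": [-5,-14,0],"rotation": [0,0,-3.2],"claw": 0},{"translation": [-7,-21,0],"rotation": [0,0,-4.8],"claw": 0},{"translation": [-10,-28,0],"rotation": [0,0,-6.4],"claw": 0},{"translation": [-12,-35,0],"rotation": [0,0,-8],"claw": 0}]'

```text
clock: 13.2
tool_pos: [0.5095, 0.2498, 0.1624]
orientation: [-180.0, -0.1, -146.8]
force: [-0.6, -0.0, -1.0]
opening: 0.0175
gripper_force: 30.0
```

Request:
arm_command --steps '[{"translation": [3,-7,1],"rotation": [0,0,-1.6],"claw": 0},{"translation": [6,-14,2],"rotation": [0,0,-3.2],"claw": 0},{"translation": [9,-21,3],"rotation": [0,0,-4.8],"claw": 0},{"translation": [12,-28,4],"rotation": [0,0,-6.4],"claw": 0},{"translation": [14,-33,5],"rotation": [0,0,-8],"claw": 0}]'

```text
clock: 13.7
tool_pos: [0.5156, 0.2144, 0.1574]
orientation: [179.9, -0.1, -106.8]
force: [-0.2, 0.0, -1.2]
opening: 0.0173
gripper_force: 30.0
```

Request:
arm_command --steps '[{"translation": [5,-2,5],"rotation": [0,0,-1.4],"claw": 0},{"translation": [10,-5,10],"rotation": [0,0,-2.8],"claw": 0},{"translation": [15,-7,15],"rotation": [0,0,-4.2],"claw": 0},{"translation": [17,-8.5,20],"rotation": [0,0,-4.9],"claw": 0},{"translation": [17,-8.5,20],"rotation": [0,0,-4.9],"claw": 0}]'

```text
clock: 14.2
tool_pos: [0.5184, 0.1956, 0.137]
orientation: [179.8, -0.1, -82.6]
force: [0.8, -0.1, -1.5]
opening: 0.0174
gripper_force: 30.0
```

Request:
arm_command --steps '[{"translation": [0,0,0],"rotation": [0,0,0],"claw": 0},{"translation": [0,0,0],"rotation": [0,0,0],"claw": 0},{"translation": [0,0,0],"rotation": [0,0,0],"claw": 0}]'

```text
clock: 14.5
tool_pos: [0.5195, 0.1967, 0.1391]
orientation: [-180.0, 0.0, -82.6]
force: [0.2, 0.9, -0.2]
opening: 0.0174
gripper_force: 30.0
```

```bash
python3 - <<'E'
from m import *
o,p,d=snap('wrist','w6.png'); print({k:o[k] for k in('clock','tool_pos','orientation','opening','gripper_force')})
np.savez('w6.npz',p=p,d=d,t=o['tool_pos'],r=o['orientation'])
P=cloud('wrist',o,d)*1000; M=R.from_euler('xyz',o['orientation'],degrees=True).as_matrix()
L=(P-o['tool_pos']*1000)@M   # tool frame
h=cv2.cvtColor(p,cv2.COLOR_RGB2HSV).astype(int); m=((h[...,0]<8)|(h[...,0]>172))&(h[...,1]>120)&(h[...,2]>50)&(d<.25)&(np.mgrid[:384,:512][0]<250)
for x0 in range(15,100,8):
    s=m&(abs(L[...,0]-x0)<2)&(L[...,2]<0)
    if s.sum()>3:
        y=L[s][:,1]; print(x0,s.sum(),'y-side',y[y<0].min() if (y<0).any() else 0, y[y<0].max() if (y<0).any() else 0,'y+',y[y>0].min() if (y>0).any() else 0,y[y>0].max() if (y>0).any() else 0,'ztop',np.median(L[s][:,2]))
print('xmax',np.nanmax(L[m][:,0]))
a=np.radians(7.4); Rt=np.array([[np.cos(a),np.sin(a)],[-np.sin(a),np.cos(a)]])
near=(abs(P[...,0]-541)<60)&(abs(P[...,1]-25)<75)&(d>.1)
for n,lo,hi in(('tab',117,126),('plate',95,104)):
    s=near&(P[...,2]>lo)&(P[...,2]<hi); q=(Rt@(P[s][:,:2]-[541.3,25.2]).T); print(n,s.sum(),np.percentile(q,[2,50,98],axis=1).T)
E
```

```text
{'clock': 14.5, 'tool_pos': array([0.5195, 0.1967, 0.1391]), 'orientation': array([-179.9953,    0.0034,  -82.6179]), 'opening': 0.01742345582275638, 'gripper_force': 29.96498018503189}
15 121 y-side -9.086146255640996 -4.546457281519578 y+ 3.7419063969932584 8.25331533278988 ztop -18.842284901648924
23 124 y-side -8.895405886765248 -4.49672237845273 y+ 3.67594686282737 8.082810301206656 ztop -18.795017452629164
31 73 y-side -8.775466633621319 -6.074874938212112 y+ 5.199795949146917 7.966234772612775 ztop -18.92074600004515
39 115 y-side -7.638346696303039 -2.7968471754463278 y+ 1.9662006369760967 6.793177594404751 ztop -18.936397453182956
47 217 y-side -10.67436169499252 -3.3646895171208953 y+ 2.4625890226555636 9.270926156691619 ztop -18.639585616518897
55 209 y-side -13.01429143601605 -5.872971175078337 y+ 4.838562719259016 11.570469338912343 ztop -18.72440858504202
63 226 y-side -15.017378471815675 -8.25557007395949 y+ 7.014906822477909 14.034813357109485 ztop -18.65607215786835
71 223 y-side -17.135306443448453 -10.794477904117729 y+ 9.45801516563612 15.822355554379145 ztop -18.
[... 263 characters left out ...]
453938195964Traceback (most recent call last):
  File "<stdin>", line 15, in <module>
    return _quantile_unchecked(
        a, q, axis, out, overwrite_input, method, keepdims, weights)
    return _ureduce(a,
                    func=_quantile_ureduce_func,
    ...<5 lines>...
                    overwrite_input=overwrite_input,
                    method=method)
    r = func(a, **kwargs)
    result = _quantile(arr,
                       quantiles=q,
    ...<2 lines>...
                       out=out,
                       weights=wgt)
    slices_having_nans = np.isnan(arr[-1, ...])
                                  ~~~^^^^^^^^^
IndexError: index -1 is out of bounds for axis 0 with size 0
```

View pics/w6.png

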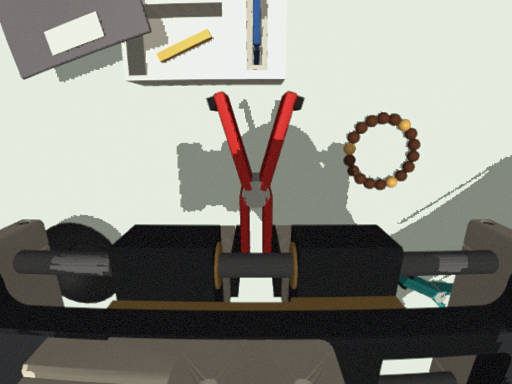

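The picture shows the gaping jaws with tips at (212,102) and (297,102), lined up with the plate (u≈257). The plate's left edge is at about v 47–63, and the bangle at (382,150) is clear.

```bash
python3 - <<'E'
from m import *
z=np.load('w6.npz'); o={'tool_pos':z['t'],'orientation':z['r']}; p=z['p']
print(p[0:72:2,257].tolist()); print(p[40,246:270].tolist())
M=R.from_euler('xyz',o['orientation'],degrees=True).as_matrix()
for uv,zz in(([257,46],.1),([257,63],.045),([257,20],.1)):
    q=plane('wrist',o,uv,zz)[0]; print(uv,q*1000,(q-o['tool_pos'])@M*1000)
print('edge',(np.array([.5349,.0748,.0725])-o['tool_pos'])@M*1000)
E
```

```text
[[56, 101, 159], [48, 91, 152], [50, 92, 154], [52, 95, 156], [60, 102, 161], [53, 97, 155], [50, 91, 154], [55, 98, 161], [53, 100, 161], [57, 101, 158], [52, 96, 155], [47, 93, 154], [53, 97, 158], [56, 100, 157], [54, 100, 156], [50, 93, 155], [53, 98, 155], [52, 98, 155], [56, 98, 157], [49, 94, 155], [57, 97, 157], [52, 94, 156], [32, 48, 84], [21, 32, 53], [27, 39, 51], [7, 26, 46], [21, 31, 49], [15, 33, 49], [21, 33, 50], [17, 27, 50], [9, 25, 48], [20, 33, 51], [64, 70, 70], [226, 222, 196], [225, 222, 199], [234, 237, 233]]
[[224, 223, 213], [217, 212, 190], [213, 208, 186], [215, 210, 187], [217, 211, 190], [216, 211, 188], [147, 145, 128], [55, 79, 122], [50, 93, 156], [58, 99, 162], [52, 96, 156], [57, 97, 157], [55, 97, 155], [52, 88, 141], [75, 82, 97], [150, 144, 128], [220, 216, 191], [222, 218, 195], [221, 217, 195], [221, 218, 195], [219, 216, 193], [228, 227, 217], [238, 241, 238], [238, 242, 239]]
[257, 46] [534.357   77.0068 100.    ] [120.6528   0.6243  39.1023]
[257, 63] [533.9228  77.5396  45.    ] [120.0719   0.991   94.1023]
[257, 20] [536.4196  61.2564 100.    ] [136.5377   0.6024  39.1014]
edge [122.9128   0.3716  66.6022]
```

Request:
arm_command --steps '[{"translation": [0,0.8,20],"rotation": [0,0,0],"claw": 0},{"translation": [0,0.8,45],"rotation": [0,0,0],"claw": 0},{"translation": [0,0.8,65],"rotation": [0,0,0],"claw": 0},{"translation": [0,0.8,73],"rotation": [0,0,0],"claw": 0},{"translation": [0,0.8,73],"rotation": [0,0,0],"claw": 0}]'

```text
clock: 15.05
tool_pos: [0.5182, 0.1961, 0.0652]
orientation: [179.9, -0.1, -82.6]
force: [-0.5, 0.2, 0.4]
opening: 0.0173
gripper_force: 30.0
```

Request:
arm_command --steps '[{"translation": [8,0,0],"rotation": [0,0,0],"claw": 0},{"translation": [18,0,0],"rotation": [0,0,0],"claw": 0},{"translation": [28,0,0],"rotation": [0,0,0],"claw": 0},{"translation": [34,0,0],"rotation": [0,0,0],"claw": 0},{"translation": [34,0,0],"rotation": [0,0,0],"claw": 0}]'

```text
clock: 15.55
tool_pos: [0.5233, 0.1616, 0.0665]
orientation: [-180.0, 0.0, -82.7]
force: [0.2, 0.1, -0.7]
opening: 0.0175
gripper_force: 30.0
```

```bash
python3 - <<'E'
from m import *
o,p,d=snap('wrist','w7.png'); print({k:o[k] for k in('clock','tool_pos','orientation','opening','gripper_force','force')})
M=R.from_euler('xyz',o['orientation'],degrees=True).as_matrix()
print('edge',(np.array([.5349,.0748,.0725])-o['tool_pos'])@M*1000)
cv2.imwrite('pics/w7c.png',cv2.resize(p[0:240,140:370],None,fx=2.5,fy=2.5)[:,:,::-1])
E
```

```text
{'clock': 15.55, 'tool_pos': array([0.5233, 0.1616, 0.0665]), 'orientation': array([-179.9726,    0.0161,  -82.6566]), 'opening': 0.017521369016317945, 'gripper_force': 29.964827299118042, 'force': array([ 0.1512,  0.0804, -0.6538])}
edge [87.6217 -0.4548 -6.039 ]
```

View pics/w7c.png

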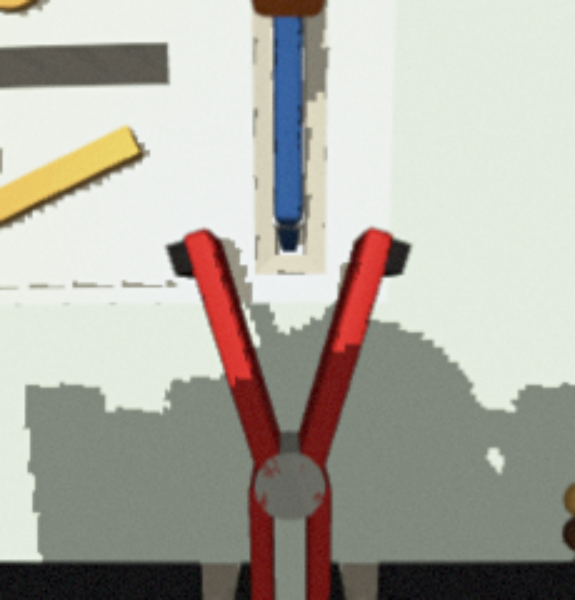

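The plate edge at crop (288,230) sits midway between the tips at (200,240) and (375,240). I'm sliding straight on.

Request:
arm_command --steps '[{"translation": [6,0,0],"rotation": [0,0,0],"claw": 0},{"translation": [12,0,0],"rotation": [0,0,0],"claw": 0},{"translation": [18,0,0],"rotation": [0,0,0],"claw": 0},{"translation": [23,0,0],"rotation": [0,0,0],"claw": 0},{"translation": [25,0,0],"rotation": [0,0,0],"claw": 0}]'

```text
clock: 16.1
tool_pos: [0.5263, 0.1373, 0.066]
orientation: [180.0, -0.0, -82.6]
force: [0.2, 0.3, -0.1]
opening: 0.0177
gripper_force: 30.0
```

Request:
arm_command --steps '[{"translation": [0,0,0],"rotation": [0,0,0],"claw": 0},{"translation": [0,0,0],"rotation": [0,0,0],"claw": 0},{"translation": [0,0,0],"rotation": [0,0,0],"claw": 0}]'

```text
clock: 16.4
tool_pos: [0.5263, 0.1381, 0.0661]
orientation: [-180.0, 0.0, -82.6]
force: [0.1, 0.8, -0.7]
opening: 0.0176
gripper_force: 30.0
```

```bash
python3 - <<'E'
from m import *
o,p,d=snap('wrist','w8.png'); print({k:o[k] for k in('clock','tool_pos','orientation','opening','gripper_force','force')})
P=cloud('wrist',o,d)*1000; M=R.from_euler('xyz',o['orientation'],degrees=True).as_matrix(); L=(P-o['tool_pos']*1000)@M
h=cv2.cvtColor(p,cv2.COLOR_RGB2HSV).astype(int); r=((h[...,0]<8)|(h[...,0]>172))&(h[...,1]>120)&(h[...,2]>50)&(np.mgrid[:384,:512][0]<250)
b=(h[...,0]>100)&(h[...,0]<130)&(h[...,1]>120)&(abs(P[...,2]-100)<4)
q=L[b]; print('plate top n',len(q),'x min',np.percentile(q[:,0],1),'y',np.percentile(q[:,1],[2,50,98]),'ang',np.degrees(np.polyfit(q[:,0],q[:,1],1)[0]))
for x0 in(63,71,79):
    y=L[r&(abs(L[...,0]-x0)<2)&(abs(L[...,2]+18.7)<5)][:,1]; print(x0,y[y<0].max(),y[y>0].min(),'z',(P[r&(abs(L[...,0]-x0)<2)][:,2]).max())
t=(abs(P[...,2]-122)<5)&(abs(L[...,1])<15)&(L[...,0]>70)&(L[...,0]<150); print('tab z',np.median(P[t][:,2]),P[t][:,:2].mean(0))
E
```

```text
{'clock': 16.4, 'tool_pos': array([0.5263, 0.1381, 0.0661]), 'orientation': array([-179.9983,    0.0013,  -82.5674]), 'opening': 0.017645595155905316, 'gripper_force': 29.964906871318817, 'force': array([ 0.0722,  0.8061, -0.7144])}
plate top n 714 x min 63.94128686735751 y [-2.4764 -0.6738  1.546 ] ang -0.1375728651549235
63 -8.355203309738032 7.04269961784645 z 86.69748154422294
71 -10.76681375365918 9.48341114154053 z 86.88590634490976
79 -13.184402978137465 11.795638209531894 z 86.91162578499642
tab z 121.18235892318839 [540.3582  35.3049]
```

```bash
python3 -c "
from plant import ctrl
print(ctrl.close_job())"
```

```text
the job is handed in; nothing more can be done
None
```

The pass plate is home and upright in the organiser slot and released. The red clip is held wide open around the plate's left edge, which sits about 22 mm inside the jaws and about 5 mm clear of each. The job was handed in at about 16.5 s, and I don't have the verdict.

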